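# Set and clamp a length stop on a sample block

### The job

Set the blue length gauge to the wooden block that lies in its channel. Leave the carriage where it stands while you unscrew its black knob until the clamp is quite free; then slide the carriage so that it pushes the block fully home against the fixed end fence and its sprung nose plate is pressed in about half way, without ramming it, and keep it so while you screw the knob as tight as it was, so that the block stays nipped when you let go. Leave the other things on the bench where they are.

Things in the scene. Friction and masses are not known exactly. Their poses are not given: they have to be found in the camera images.
- gauge: Fixed blue and aluminium length gauge on the bench, plate 124 x 360 x 12 mm, with a channel 55 mm wide (floor 12 mm above the bench) between dark steel guides 30 mm (far) and 22 mm (near) high. Origin: centre of the underside; y runs along the channel toward the end fence, z up. y is turned up to 0.3 rad from the robot's left. A low bar closes the other end.
- fence_face (a point): Middle of the steel face of the blue end fence (56 mm high), on which the block must bear: y = +145 mm in the gauge's frame, 34 mm above the bench. Axes as the gauge's.
- carriage: Blue carriage in the channel, 50 wide, 60 long, its top 55 mm above the bench; origin at its middle, 12.5 mm above the bench, axes as the gauge's. Slides along the gauge's y only. Free, it slides at about 1.5 to 2.5 N; clamped, it holds 0.8 x the clamp force. It starts 105 to 180 mm short of its final place (origin at y = +42 to +46 mm in the gauge's frame).
- carriage_nose (a point): Middle of the front face of the sprung steel nose plate that pushes the block: 44.5 mm along +y from the carriage's origin and 21.5 mm above it, when not pushed in. Axes as the gauge's. The nose gives way toward the carriage: 1.5 N starts it, then 2.5 N per mm, stop at 6 mm (16.5 N). Pushed in 1.5 to 5 mm is a good nip. Starts at least 50 mm from the block.
- knob: Black four-lobed knob on the carriage, turning about the vertical through the carriage's origin; origin on that axis 72.5 mm above the bench. Cross of two bars 50 x 30 mm along its x and y (white mark at +x), 80 to 108 mm above the bench. Clockwise from above tightens. It takes 0.16 N m of friction, plus 0.001 N m per N of clamp force when tightening, and stays as left.
- knob_grip (a point): Middle of the knob on its axis, 93.5 mm above the bench: put the TCP here to grip across two oppopoint 30 mm wide lobe ends, 50 mm apart (along its x or its y). Axes as the knob's. A gripper opened to 85 mm can swing round the knob at this height without touching it. The knob also serves to push the carriage along.
- clamp_shoe: Brass shoe hidden under the carriage, pressed on the strip by the knob through a spring: about 42 N per rad. It starts pressed with 75 to 110 N, so the knob must go back 1.7 to 2.4 rad (two grasps) to free it; the knob then turns 2.2 rad more to its stop. Tightening stops at about 130 N, 3.0 rad past first touch. A good clamp is as tight as at first; 55 N is the least.
- gauge_strip: Steel strip in the channel floor on which the shoe clamps; fixed to the gauge.
- sample: Wooden block 50 mm across the channel (x), 60 along it (y), 45 high, 90 to 210 g; origin: centre of its underside. Loose in the channel, 2.5 mm play a side, 20 to 55 mm short of the fence; slides at under 2 N. Home, its origin is at y = +115 mm in the gauge's frame. The nip lasts only if the push is kept up while the knob is tightened.
- sanding_block: Brown sanding block 66 x 112 x 29 mm, a bystander; origin at the centre of its underside.
- spanner: Steel spanner 194 mm long, a bystander lying flat near the bench's front edge; origin at its underside's centre.

How it is judged:
By the outcome, as a careful person would: the job done as asked, in the order asked, and still so for the second after the job is handed in, with the robot touching nothing.
It also fails if it takes over 58 s, if anything falls off the work surface, if the arm or the gripper's body presses on something with over 40 N, if the wrist force passes 120 N, or if a joint passes its speed limit or range.

### The arm

A 6-joint arm with a two-finger parallel gripper is mounted at the origin on a cart in front of the work surface, level with it; the furniture and walls round the work are solid. World frame = base frame: x ahead of the robot, y to its left, z up, the work surface at z = 0. Lengths are in mm, angles in rad, forces in N, time in s.
With the tool pointing down it reaches from about 275 to 775 mm from the base axis. Payload 14.6 kg.
Tool frame: the origin (TCP) lies between the finger pads, 19 mm behind the fingertips; this is the grasp point; z points along the fingers, y is the line along which they close (so a half turn about z gives the same grasp; the last joint's range is limited). The gripper opens to 85 mm and grips with 20 to 120 N. Pads are 22 mm wide; open, the fingers measure 114 mm over their backs; the gripper's body (76 mm by 85 mm) begins 54 mm behind the grasp point. The pads swing forward as they close: fully open they stand 13 mm farther back than shut.
Start: joints at [-1.47, 0.263, -0.048, 1.259, 0, 1.415], TCP at [132.829, -507.922, 249.978] pointing down, gripper open.
Joint ranges: [-2.65, 2.65], [-0.89, 1.7], [-1.18, 1.37], [-2.13, 2.11], [-1.35, 1.29], [-3.14, 3.14]. Speed limits (rad/s): [1.89, 1.89, 2.57, 2.79, 3.14, 3.14].

### API

Orientations are given as a unit quaternion [w, x, y, z].
In Python, from bench import ctrl, cams, hand gives the robot as it stands (ctrl), with the cameras (cams) and the gripper (hand). Calls block until the motion is done:
- ctrl.move_to(position, orientation): joint-space move of the TCP to a pose.
- ctrl.move_l(position, rot=None, vel=150): straight line of the TCP; rot=None keeps the orientation; vel is the mean speed in mm/s.
- ctrl.move_joints(angles): joint-space move.
- hand.set_gripper(opening, grasp_force=None): finger opening in mm; grasp_force is the grip in N (None keeps the last); returns when the fingers have stopped.
- ctrl.sleep(seconds).
- ctrl.solve_ik(position, orientation): joint angles nearest the present ones, or None.
- ctrl.sense(): the state.
- cams.read_camera(name): name is "scene" or "top"; returns the picture (400x640x3 uint8, blue, green, red); there is no depth.
- cams.camera_params(name): a dict with "fx", "fy", "cx", "cy" (pixels), "R" (3x3) and "t" (3): a world point X has camera coordinates R X + t. Camera axes: x right, y down, z forward; pixel columns grow to the right and rows downward; lengths in mm; the calibration is good to about 2 mm. A picture is of the moment at which its call begins. camera_params takes no time and is no camera call.
A pose or a line that the arm cannot do raises ctrl.Unreachable and nothing moves.
- ctrl.close_job(): hands the job in; it is judged then, once.
The state is a dict: "time_s": time; "joints": joint angles; "qvel": joint speeds; "tau": joint torques, N m; "position": TCP position; "orientation": TCP orientation; "ft_force": force on the tool from outside, world axes, zero at the start; "moment": the same for the moment, N m; "finger_gap": finger opening in mm; "gripper_force": force on a finger pad.
Only numpy, scipy, OpenCV 4.12 (cv2) and the standard library are available. Lean on these libraries where they do the work, as an engineer would, in place of code of your own. Each camera call takes 0.05 s, during which the arm holds its last target. There are 200 camera calls.

## Working session

There is one attempt and no reset: what is moved stays moved. The work goes in short steps, each a Python script; the robot and the scene stay as the last script left them, time stands still between calls to the robot, and variables do not carry over. Pictures are saved under pics/ and viewed, at most 10 in all, crops included, and the job is handed in when it is done.

```bash
ls; mkdir -p pics
python3 - <<'E'
from bench import ctrl, cams, hand
import cv2,numpy as np
for n in("scene","top"):
    cv2.imwrite(f"pics/{n}0.png",cams.read_camera(n)); p=cams.camera_params(n)
    print(n,p["fx"],p["cx"],p["cy"],(-p["R"].T@p["t"]).round(),np.round(p["R"],3).tolist())
s=ctrl.sense();print(s)
E
```

```text
bench.py
pics
scene 518.8793460695647 313.95370438647797 202.28282781451958 [-18. 918. 774.] [[-0.819, -0.573, -0.016], [-0.366, 0.543, -0.756], [0.442, -0.613, -0.655]]
top 436.82329552374665 317.2490427291605 196.46701621354012 [295. 273. 951.] [[-0.001, -1.0, -0.018], [-0.988, 0.004, -0.157], [0.157, 0.018, -0.987]]
{'time_s': 0.1, 'joints': array([-1.47028524e+00,  2.63496091e-01, -4.88448754e-02,  1.25937148e+00,
        3.45583053e-05,  1.41551111e+00]), 'qvel': array([-0.0013902 , -0.00069261,  0.00278354,  0.00113575, -0.00085541,
        0.00082532]), 'tau': array([ 4.42332719e-03, -6.38575816e+01,  3.85061610e+01,  9.95133771e-03,
       -3.45960086e-05,  2.56637992e-05]), 'position': array([ 132.82429704, -507.71107466,  249.57277363]), 'orientation': array([-4.57417293e-04,  9.91832071e-01,  1.27549726e-01,  2.98160827e-05]), 'ft_force': array([-0.02388569,  0.3526275 , -1.02845145]), 'moment': array([ 0.01697326, -0.00608065, -0.02567094]), 'gripper_force': 0.0, 'finger_gap': 85.41682598080851}
```

View pics/top0.png

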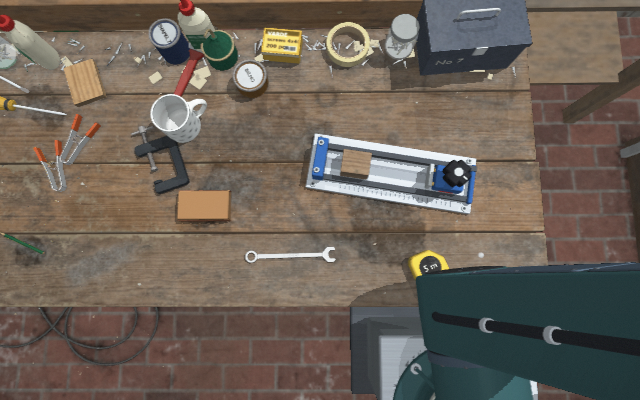

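View pics/scene0.png

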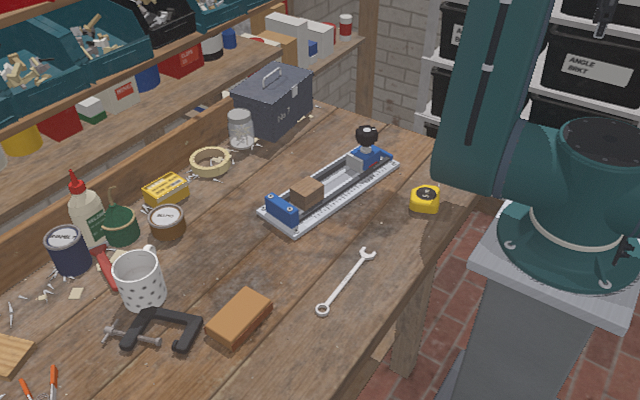

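The top view shows the gauge with its fence at about (319,157), block at (357,164) and knob at (456,173). In the scene view the knob is at (366,135) and the fence at (283,208). Next I'll measure them by masks.

```bash
cat > h.py <<'E'
import cv2,numpy as np
from bench import ctrl, cams, hand
def ray(cam,uv,z):
    p=cams.camera_params(cam);R=np.array(p["R"]);t=np.array(p["t"]);c=-R.T@t
    d=R.T@np.array([(uv[0]-p["cx"])/p["fx"],(uv[1]-p["cy"])/p["fy"],1]);return c+d*(z-c[2])/d[2]
def two(uv1,uv2):
    A=[];b=[]
    for n,uv in(("top",uv1),("scene",uv2)):
        p=cams.camera_params(n);R=np.array(p["R"]);t=np.array(p["t"]);c=-R.T@t
        d=R.T@np.array([(uv[0]-p["cx"])/p["fx"],(uv[1]-p["cy"])/p["fy"],1]);d/=np.linalg.norm(d)
        P=np.eye(3)-np.outer(d,d);A.append(P);b.append(P@c)
    return np.linalg.lstsq(np.vstack(A),np.hstack(b),rcond=None)[0]
E
python3 - <<'E'
from h import *
t=cv2.imread("pics/top0.png");s=cv2.imread("pics/scene0.png")
cv2.imwrite("pics/crop1.png",cv2.resize(t[120:225,295:490],None,fx=4,fy=4,interpolation=cv2.INTER_CUBIC))
cv2.imwrite("pics/crop2.png",cv2.resize(s[115:245,250:410],None,fx=4,fy=4,interpolation=cv2.INTER_CUBIC))
h=cv2.cvtColor(t,cv2.COLOR_BGR2HSV)
m=((h[...,1]<60)&(h[...,2]>110))|((h[...,0]>98)&(h[...,0]<125)&(h[...,1]>90))
m=m.astype(np.uint8)*255;z=np.zeros_like(m);z[122:222,298:485]=m[122:222,298:485]
z=cv2.morphologyEx(z,cv2.MORPH_OPEN,np.ones((2,2)))
c=[k for k in cv2.findContours(z,0,2)[0] if cv2.contourArea(k)>60];hull=cv2.convexHull(np.vstack(c))
q=cv2.approxPolyDP(hull,6,True)[:,0];print(q.tolist(),cv2.minAreaRect(hull))
P=np.array([ray("top",u,12)[:2] for u in hull[:,0]],np.float32);print(cv2.minAreaRect(P),cv2.boxPoints(cv2.minAreaRect(P)))
E
```

```text
[[485, 180], [470, 216], [327, 222], [306, 187], [299, 134], [334, 126], [474, 130], [485, 137]] ((392.0, 174.0), (96.0, 186.0), 90.0)
((496.40496826171875, 125.03284454345703), (411.283935546875, 215.00640869140625), 89.81216430664062) [[388.22818 -80.25559]
 [603.2334  -80.96046]
 [604.5818  330.3213 ]
 [389.57654 331.02615]]
```

View pics/crop1.png

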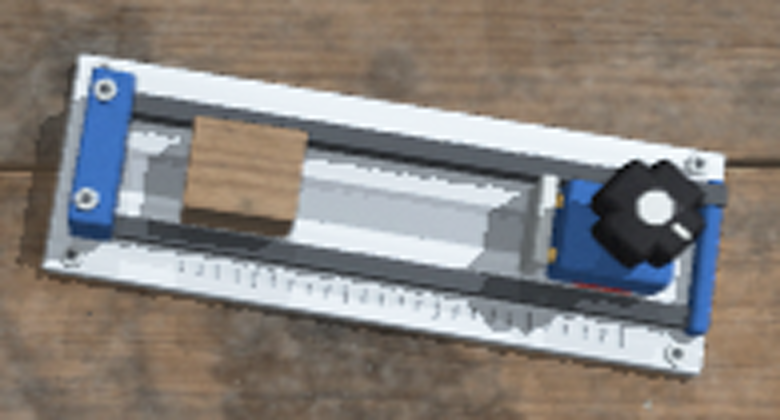

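View pics/crop2.png

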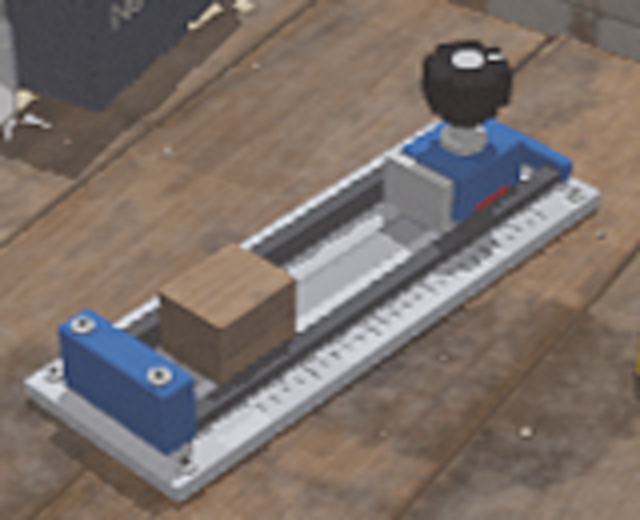

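The crops show the plate corners at (80,56), (724,155), (696,376) and (44,268), the knob cap at (657,208) and the white mark at (682,231). In the scene crop the cap is at (467,58). I'll convert and check these.

Run:
```python
from h import *
f=lambda c:(295+(c[0]+.5)/4-.5,120+(c[1]+.5)/4-.5)
g=lambda c:(250+(c[0]+.5)/4-.5,115+(c[1]+.5)/4-.5)
C=[(80,56),(724,155),(696,376),(44,268)]
P=np.array([ray("top",f(c),12)[:2] for c in C]);print(P.round(1),[np.linalg.norm(P[i]-P[i-1]).round(1) for i in range(4)])
y=P[0]-P[1]+P[3]-P[2];th=np.arctan2(-y[0],y[1]);ctr=P.mean(0);print("ctr",ctr,"th",th)
yv=np.array([-np.sin(th),np.cos(th)]);xv=np.array([yv[1],-yv[0]])
loc=lambda p:(((p[:2]-ctr)@xv).round(1),((p[:2]-ctr)@yv).round(1))
for n,c in(("s1",(25,388)),("s2",(180,495)),("s3",(598,195))):print(n,loc(ray("scene",g(c),12)))
k=ray("top",f((657,208)),108);print("knob top",k,loc(k),"scene",loc(ray("scene",g((467,58)),108)),two(f((657,208)),g((467,58))))
m=ray("top",f((682,231)),108);d=m-k;print("mark",d,np.arctan2(d[1],d[0]))
# lobes of knob from mask
t=cv2.imread("pics/top0.png")[155:190,438:477]
B=(cv2.cvtColor(cv2.resize(t,None,fx=8,fy=8,interpolation=cv2.INTER_CUBIC),6)<55).astype(np.uint8)
c=max(cv2.findContours(B,0,2)[0],key=cv2.contourArea);print(cv2.minAreaRect(c),cv2.boundingRect(c))
for c in((105,88),(86,197)):print("screw",loc(ray("top",f(c),56)))
for c in((195,116),(307,131),(184,222-12)):print("block",loc(ray("top",f(c),57)))
```

```text
[[587.  295.5]
 [528.2 -57.5]
 [406.4 -35.4]
 [467.1 315.3]] [np.float64(121.5), np.float64(357.9), np.float64(123.8), np.float64(355.9)]
ctr [497.19004694 129.47302653] th -0.16806546169489567
s1 (np.float64(57.1), np.float64(183.7))
s2 (np.float64(-64.9), np.float64(182.4))
s3 (np.float64(-62.4), np.float64(-174.0))
knob top [477.97859857  10.47599793 108.        ] (np.float64(1.0), np.float64(-120.5)) scene (np.float64(2.1), np.float64(-119.2)) [478.82127046  10.71515569 107.59961266]
mark [-11.5520605  -11.54939294   0.        ] -2.356309961731172
((150.20193481445312, 148.7257843017578), (215.0404815673828, 233.582275390625), 85.76361083984375) (32, 42, 235, 218)
screw (np.float64(32.3), np.float64(159.4))
screw (np.float64(-27.5), np.float64(159.6))
block (np.float64(24.6), np.float64(110.1))
block (np.float64(26.0), np.float64(50.8))
block (np.float64(-26.3), np.float64(107.8))
```

Plate sides of 122 × 357 mm, a knob height of 107.6 mm from the two views, and x = 1 mm on the gauge axis all agree with the given sizes. The knob is at (478.4, 10.6) with its mark at -2.36 rad. Next I'll approach and grasp it.

```bash
cat >> h.py <<'E'
def Q(y):return np.array([0,np.cos(y/2),np.sin(y/2),0])
def st(tag=""):
    s=ctrl.sense();print(tag,round(s["time_s"],2),"p",s["position"].round(1),"f",s["ft_force"].round(1),"m",s["moment"].round(2),"gap",round(s["finger_gap"],1),"gf",round(s["gripper_force"],1),"q6",s["joints"][5].round(2));return s
E
python3 - <<'E'
from h import *
k=[478.4,10.6]
for y in(2.356,3.3,4.3,5.2):
    q=ctrl.solve_ik(k+[93.5],Q(y));print(y,None if q is None else q.round(2))
ctrl.move_to(k+[185],Q(2.356));st("hover")
cv2.imwrite("pics/hover.png",cv2.resize(np.hstack([cams.read_camera("top")[100:260,350:550],cams.read_camera("scene")[50:210,280:480]]),None,fx=2,fy=2))
ctrl.move_l(k+[93.5],vel=100);st("down")
E
```

```text
2.356 [-0.15  0.29 -0.46  0.81  0.    0.64]
3.3 [-0.15  0.29 -0.46  0.81  0.   -0.31]
4.3 [-0.15  0.29 -0.46  0.81  0.   -1.31]
5.2 [-0.15  0.29 -0.46  0.81  0.   -2.21]
hover 2.34 p [478.6  10.  185.1] f [ 0.1 -0.4  0. ] m [0.03 0.01 0.01] gap 85.6 gf 0.0 q6 0.64
down 3.51 p [478.7  10.6  94. ] f [-0.6 -0.4 -0.6] m [-0.02 -0.06  0.04] gap 85.5 gf 0.0 q6 0.64
```

View pics/hover.png

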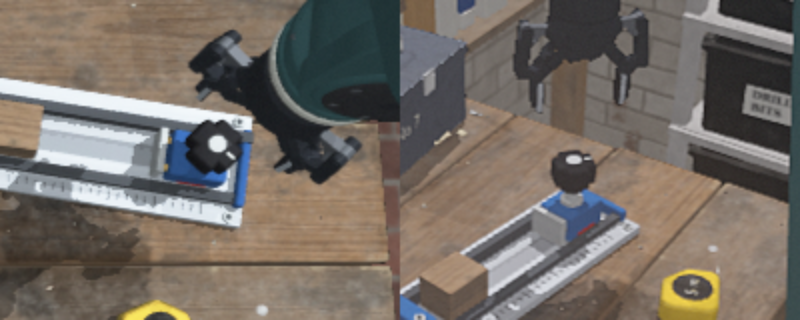

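The hover picture shows the open fingers about the diagonal of the mark (crop finger tips at about (205,95) and (290,165)), which is consistent with the parallax. The arm then came down without contact. Now I'll close gently and check the side force.

Run:
```python
from h import *
p=cams.camera_params("top")
for y in (-42,42):
    a=2.356-np.pi/2;X=np.array([478.6+y*np.cos(a),10+y*np.sin(a),170]);c=p["R"]@X+p["t"];print(c[:2]/c[2]*p["fx"]+[p["cx"],p["cy"]])
hand.set_gripper(56,20);st("pre")
hand.set_gripper(40,25);st("grip");ctrl.sleep(.3);st("grip")
cv2.imwrite("pics/grip.png",cv2.resize(np.hstack([cams.read_camera("top")[100:260,350:550],cams.read_camera("scene")[50:210,280:480]]),None,fx=2,fy=2))
```

```text
[486.84963017 179.95293694]
[452.18426913 148.28254783]
pre 3.92 p [478.5  10.6  93.6] f [0.1 0.1 0.9] m [-0.02 -0.03  0.04] gap 55.7 gf 0.0 q6 0.64
grip 4.13 p [479.1  11.1  93.9] f [3.2 6.4 3.3] m [ 1.01 -0.27 -0.04] gap 49.7 gf 27.8 q6 0.64
grip 4.43 p [479.   11.1  93.9] f [2.7 5.9 4.3] m [ 1.   -0.23 -0.04] gap 49.7 gf 27.8 q6 0.64
```

View pics/grip.png

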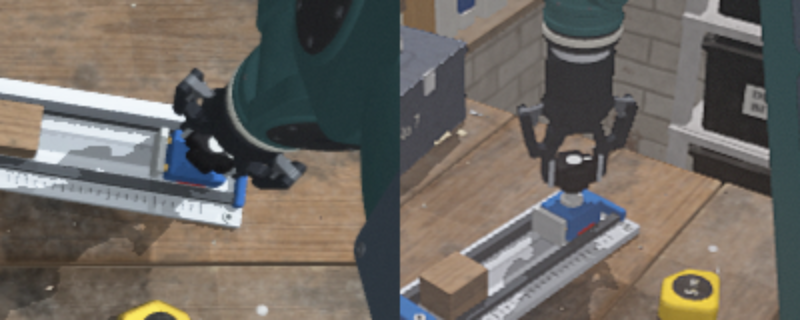

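The knob is gripped (gap 49.7 mm), with about 6 N of side force from a 1 mm offset. I'll null that, then unscrew in steps.

Run:
```python
from h import *
import json
hand.set_gripper(40,60)
c=np.array([478.4,10.6]);y0=2.356;y=y0
for i in range(3):
    c=c+.08*ctrl.sense()["ft_force"][:2];ctrl.move_to([*c,93.5],Q(y));
st("nulled")
for i in range(1,6):
    y=y0+.2*i;ctrl.move_to([*c,93.5],Q(y));s=st(f"{y:.2f}")
    c=c+.06*s["ft_force"][:2]
ctrl.move_to([*c,93.5],Q(y));st("end");print(c)
json.dump(dict(c=list(c),y=y,y0=y0),open("s.json","w"))
```

```text
nulled 5.5 p [479.1  11.3  94. ] f [-0.8 -0.1  7.7] m [-0.02  0.25  0.1 ] gap 49.0 gf 61.5 q6 0.64
2.56 5.81 p [479.1  11.3  94. ] f [ 0.4 -0.3  7.9] m [-0.05  0.2   0.25] gap 49.2 gf 61.5 q6 0.44
2.76 6.12 p [479.1  11.2  94. ] f [-0.7  0.2  6.9] m [-0.11  0.22  0.21] gap 49.1 gf 61.4 q6 0.24
2.96 6.42 p [479.1  11.3  94. ] f [ 0.1 -0.3  7.1] m [-0.08  0.05  0.25] gap 49.2 gf 61.4 q6 0.04
3.16 6.73 p [479.1  11.3  94. ] f [-0.4 -0.2  6.2] m [-0.06  0.06  0.26] gap 49.0 gf 61.3 q6 -0.16
3.36 7.04 p [479.2  11.2  94. ] f [ 0.1 -0.2  5.4] m [-0.09 -0.03  0.18] gap 49.3 gf 61.3 q6 -0.36
end 7.29 p [479.1  11.2  94. ] f [-0.2  0.3  6.3] m [-0.05 -0.07  0.23] gap 49.3 gf 61.3 q6 -0.36
[478.58940703  11.30266048]
```

Run:
```python
from h import *
import json
d=json.load(open("s.json"));c=np.array(d["c"]);y=d["y"];y0=d["y0"]
for i in range(1,6):
    y=y0+1+.38*i;ctrl.move_to([*c,93.5],Q(y));st(f"{y-y0:.2f}")
th=-.168;yv=np.array([-np.sin(th),np.cos(th)])
for dist,v in((3,20),(40,70),(105,80)):
    p=c+yv*dist;ctrl.move_l([*p,93.5],vel=v);s=st(f"d{dist}");print("fy",s["ft_force"][:2]@yv,"fx",s["ft_force"][:2]@[yv[1],-yv[0]])
json.dump(dict(c=list(c),y=y,y0=y0,d=105),open("s.json","w"))
```

```text
1.38 7.74 p [479.1  11.2  94. ] f [0.  0.8 5.3] m [-0.01 -0.09  0.2 ] gap 49.2 gf 61.3 q6 -0.74
1.76 8.19 p [479.2  11.2  94. ] f [1.6 0.3 5.8] m [-0.02 -0.16  0.22] gap 49.1 gf 61.2 q6 -1.12
2.14 8.64 p [479.2  11.2  93.9] f [ 1.6 -0.   5.6] m [-0.03 -0.22  0.2 ] gap 49.5 gf 61.2 q6 -1.5
2.52 9.09 p [479.2  11.3  93.9] f [1.5 0.1 6.2] m [ 0.02 -0.24  0.19] gap 49.3 gf 61.3 q6 -1.88
2.90 9.54 p [479.2  11.3  93.9] f [0.6 0.7 6. ] m [ 0.09 -0.21  0.14] gap 49.3 gf 61.3 q6 -2.26
d3 9.84 p [479.7  14.3  93.9] f [1.2 0.5 5.9] m [ 0.17 -0.25 -0.02] gap 49.3 gf 61.3 q6 -2.25
fy 0.7068887628421504 fx 1.0650686598768564
d40 10.52 p [486.   51.   93.9] f [0.9 0.1 5.4] m [ 0.27 -0.29 -0.04] gap 49.5 gf 61.3 q6 -2.17
fy 0.2681272986652729 fx 0.8582985600165906
d105 11.48 p [496.9 115.2  93.9] f [1.3 0.9 4.8] m [ 0.27 -0.4  -0.03] gap 49.6 gf 61.3 q6 -2.04
fy 1.1512097176742098 fx 1.1161955505413592
```

Run:
```python
from h import *
import json
d=json.load(open("s.json"));c=np.array(d["c"])
th=-.168;yv=np.array([-np.sin(th),np.cos(th)])
def go(dist,v):
    ctrl.move_l([*(c+yv*dist),93.5],vel=v);ctrl.sleep(.1);s=ctrl.sense();f=s["ft_force"][:2]
    print(round(s["time_s"],1),dist,"pos",round((s["position"][:2]-c)@yv,2),"fy",round(f@yv,2),"fx",round(f@[yv[1],-yv[0]],2),"gap",round(s["finger_gap"],1));return f@yv
x=140;go(x,30)
for x in list(range(144,153,4))+list(range(153,170)):
    if go(x,12)<-7.5:break
d["d"]=x;json.dump(d,open("s.json","w"))
cv2.imwrite("pics/home.png",cv2.resize(np.hstack([cams.read_camera("top")[110:230,290:490],cams.read_camera("scene")[130:250,240:440]]),None,fx=2,fy=2))
```

```text
12.9 140 pos 140.14 fy -0.6 fx 1.52 gap 49.4
13.5 144 pos 144.17 fy -0.62 fx 1.67 gap 49.2
14.1 148 pos 148.19 fy -0.72 fx 1.57 gap 49.1
14.7 152 pos 152.19 fy -0.41 fx 1.68 gap 49.5
15.0 153 pos 153.11 fy -0.94 fx 2.09 gap 49.2
15.3 154 pos 154.1 fy -1.35 fx 2.12 gap 49.3
15.7 155 pos 155.09 fy -1.57 fx 1.53 gap 49.0
16.1 156 pos 156.11 fy -1.2 fx 2.69 gap 49.3
16.4 157 pos 157.08 fy -0.97 fx 1.42 gap 49.2
16.8 158 pos 158.08 fy -1.92 fx 1.88 gap 49.3
17.1 159 pos 159.11 fy -1.26 fx 1.51 gap 49.4
17.4 160 pos 160.04 fy -2.07 fx 2.63 gap 49.3
17.8 161 pos 160.86 fy -3.8 fx 1.33 gap 49.1
18.1 162 pos 161.63 fy -5.86 fx 2.73 gap 48.9
18.5 163 pos 162.39 fy -7.89 fx 2.88 gap 49.3
```

View pics/home.png

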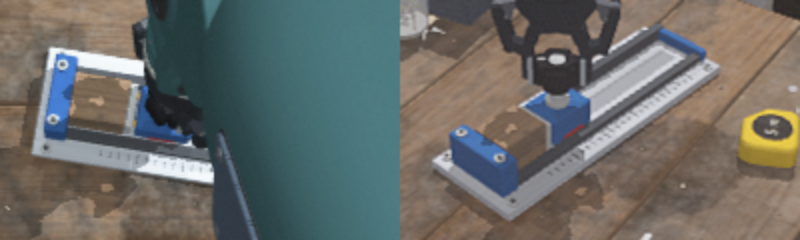

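The block bears on the fence in both crops (block left edge on the fence at about (75,100)). The force rises 2.7 N/mm, which is the nose spring, already in about 2.4 mm. I'll push slightly further, then tighten by the same angle.

Run:
```python
from h import *
import json
d=json.load(open("s.json"));c=np.array(d["c"]);y0=d["y0"]
th=-.168;yv=np.array([-np.sin(th),np.cos(th)])
hand.set_gripper(40,80)
x=163.9;ctrl.move_l([*(c+yv*x),93.5],vel=10)
def rep(t):
    s=ctrl.sense();f=s["ft_force"][:2]
    print(round(s["time_s"],1),t,"pos",round((s["position"][:2]-c)@yv,2),"fy",round(f@yv,2),"fx",round(f@[yv[1],-yv[0]],2),"mz",s["moment"][2].round(2),"gap",round(s["finger_gap"],1),"gf",round(s["gripper_force"]))
rep("pre")
y=d["y"]
for r in list(np.arange(2.6,0,-.3))+[0,-.03]:
    ctrl.move_to([*(c+yv*x),93.5],Q(y0+r));rep(round(r,2))
ctrl.sleep(.2);s=ctrl.sense();v=s["orientation"];print(2*np.arctan2(v[2],v[1]))
```

```text
19.1 pre pos 163.12 fy -9.08 fx 2.28 mz 0.11 gap 49.0 gf 82
19.5 2.6 pos 163.11 fy -9.85 fx 2.44 mz -0.15 gap 48.7 gf 81
19.9 2.3 pos 163.09 fy -7.73 fx 2.03 mz -0.21 gap 49.1 gf 82
20.2 2.0 pos 163.09 fy -9.06 fx 1.82 mz -0.17 gap 48.9 gf 82
20.6 1.7 pos 163.09 fy -9.76 fx 1.31 mz -0.11 gap 48.7 gf 82
21.0 1.4 pos 163.08 fy -9.12 fx 1.4 mz -0.16 gap 49.1 gf 82
21.4 1.1 pos 163.08 fy -9.08 fx 1.56 mz -0.17 gap 48.9 gf 82
21.8 0.8 pos 163.1 fy -9.17 fx 1.4 mz -0.13 gap 48.8 gf 82
22.2 0.5 pos 163.06 fy -9.21 fx 1.25 mz -0.08 gap 49.0 gf 82
22.6 0.2 pos 163.11 fy -9.06 fx 1.11 mz -0.13 gap 49.0 gf 82
22.9 0 pos 163.13 fy -9.04 fx 1.62 mz -0.03 gap 48.8 gf 82
23.1 -0.03 pos 163.13 fy -8.65 fx 0.2 mz -0.14 gap 48.6 gf 82
2.3221824113073932
```

Run:
```python
from h import *
import json
d=json.load(open("s.json"));c=np.array(d["c"])
th=-.168;yv=np.array([-np.sin(th),np.cos(th)])
for x in(163.5,163.1,162.5,162.0,163.1):
    ctrl.move_l([*(c+yv*x),93.5],vel=8);ctrl.sleep(.1);s=ctrl.sense();f=s["ft_force"]
    print(round(s["time_s"],1),x,"pos",round((s["position"][:2]-c)@yv,2),"fy",round(f[:2]@yv,2),"mz",s["moment"][2].round(2))
```

```text
23.7 163.5 pos 163.04 fy -5.44 mz -0.06
24.1 163.1 pos 162.93 fy -2.08 mz -0.05
24.4 162.5 pos 162.84 fy 0.85 mz -0.11
24.8 162.0 pos 162.74 fy 3.43 mz -0.07
25.1 163.1 pos 162.97 fy -3.79 mz 0.01
```

The carriage holds under the reversed pull, so it is clamped. I'll release at near-zero force, lift and look.

Run:
```python
from h import *
import json
d=json.load(open("s.json"));c=np.array(d["c"])
th=-.168;yv=np.array([-np.sin(th),np.cos(th)])
p=c+yv*162.75;ctrl.move_l([*p,93.5],vel=8);st("rel")
hand.set_gripper(60);hand.set_gripper(85);ctrl.move_l([*p,190],vel=120);st("up")
ctrl.move_to([400,-250,250],Q(2.3));st("away")
t=cams.read_camera("top");s=cams.read_camera("scene")
cv2.imwrite("pics/end_t.png",t);cv2.imwrite("pics/end_s.png",s)
cv2.imwrite("pics/endc.png",np.vstack([cv2.resize(t[120:225,295:490],None,fx=4,fy=4,interpolation=cv2.INTER_CUBIC)[:300],cv2.resize(s[130:250,240:435],None,fx=4,fy=4,interpolation=cv2.INTER_CUBIC)[100:400]]))
```

```text
rel 25.38 p [506.4 171.8  94.1] f [ 0.9 -0.8  9.1] m [-0.34  0.04  0.01] gap 48.9 gf 82.2 q6 0.99
up 26.98 p [505.5 171.7 189.3] f [0.7 0.3 0.2] m [0.04 0.01 0.03] gap 85.1 gf 0.0 q6 0.99
away 28.6 p [ 400.3 -249.4  249.8] f [-0.1  0.  -0.5] m [-0.01  0.05  0.01] gap 85.0 gf 0.0 q6 0.11
```

View pics/endc.png

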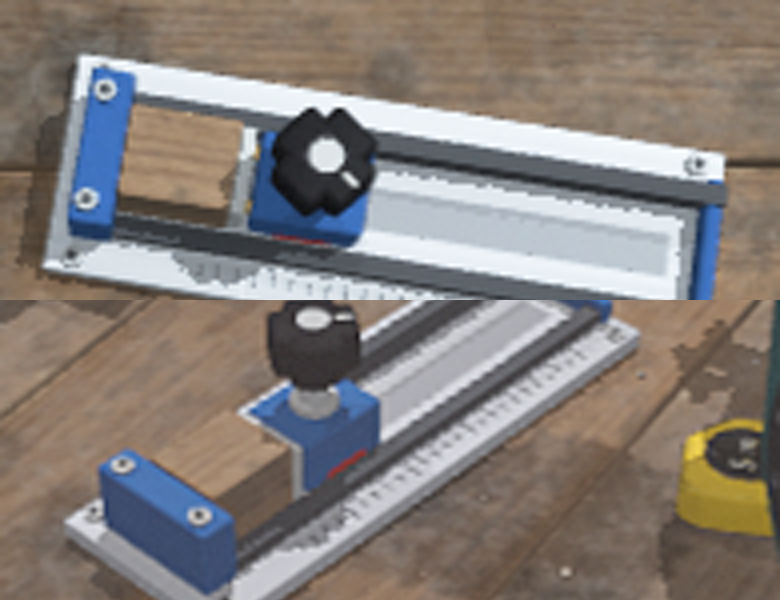

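The block is against the fence (crop x ≈ 120), the nose is on the block (x ≈ 242), and the mark at (350,180) about the cap at (326,156) is back at its starting angle of 45°. I'm handing it in.

```bash
python3 -c "
from bench import ctrl, cams, hand
print(ctrl.close_job())"
```

```text
the job is handed in; nothing more can be done
None
```

I unscrewed the knob 2.9 rad, pushed the block home against the fence with the nose pressed in about 3 mm, and screwed the knob back to its starting angle; the carriage held a pull-back test, the arm is clear of the gauge, and I handed the job in at about 29 s (no verdict was shown).

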